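# Put away the newly arrived specimens in the histology lab

## Task

Put away the specimens that have just come in: take the stack of pots apart and stand each pot upright in a free compartment of the carrier of its lid's colour, and lay the blue-capped tube from the foam cradle into any lane of the tube rocker, resting in both saddles of the lane. Set everything down rather than dropping it, do not tip the pots over on the way, and leave the pots already in the carriers where they are.

Things in the scene. Friction and masses are not known exactly. Their poses are not given: they have to be found in the camera images.
- pot_yellow_mid (a point): small white specimen pot with a yellow screw lid, 36 mm across the lid (the widest part; lid 14 mm high, body 2 mm narrower), 58 mm tall, about 50 g, at the start on top of the stack. This point lies on its axis half-way up (29 mm above its base); z is the pot's own up
- pot_green_mid (a point): medium white specimen pot with a green screw lid, 50 mm across the lid (the widest part; lid 14 mm high, body 2 mm narrower), 66 mm tall, about 90 g, at the start in the middle of the stack. This point lies on its axis half-way up (33 mm above its base); z is the pot's own up
- pot_red_mid (a point): large white specimen pot with a red screw lid, 64 mm across the lid (the widest part; lid 14 mm high, body 2 mm narrower), 74 mm tall, about 160 g, at the start at the bottom of the stack. This point lies on its axis half-way up (37 mm above its base); z is the pot's own up
- rack_yellow_free (a point): one of the two free places of the fixed yellow carrier, a two-place tray: open square compartment 50 x 50 mm inside, floor 3 mm above the bench, walls 4 mm thick, rising 9 mm above the floor. Point: centre of that floor, where a pot's base comes to stand; x runs along the carrier to its other, also free compartment, centre 54 mm away; z up
- rack_green_free (a point): free place of the fixed green carrier, a two-place tray: open square compartment 64 x 64 mm inside, floor 3 mm above the bench, walls 4 mm thick, rising 9 mm above the floor. Point: centre of that floor, where a pot's base comes to stand; x runs along the carrier to its other, occupied compartment, centre 68 mm away; z up
- rack_red_free (a point): free place of the fixed red carrier, a two-place tray: open square compartment 78 x 78 mm inside, floor 3 mm above the bench, walls 4 mm thick, rising 9 mm above the floor. Point: centre of that floor, where a pot's base comes to stand; x runs along the carrier to its other, occupied compartment, centre 82 mm away; z up
- kept_green_mid (a point): bystander: the green-lidded pot, 50 mm across and 66 mm tall, already standing in the green carrier. The point lies on its axis half-way up. Leave alone
- kept_red_mid (a point): bystander: the red-lidded pot, 64 mm across and 74 mm tall, already standing in the red carrier. The point lies on its axis half-way up. Leave alone
- tube_mid (a point): white conical tube with a blue cap lying level in the dark grey foam cradle: 120 mm long, diameter 30 mm (cap 34 mm over the last 15 mm at +x; cone over the last 15 mm at -x), 60 g. Point: on its axis, half-way; x along the tube. Two V-saddles, 10 mm wide, hold it 30 mm either side of the middle, leaving 50 mm free between; there its axis is 25 mm above the foam (70 mm wide)
- rocker_seat (a point): fixed tube rocker, off and level: white box, aluminium platform 150 x 170 mm, 86 mm above the bench, three free parallel tube lanes, each a pair of black V-saddles 30 mm either side of its middle (10 mm wide, 28 mm across the top). Point: middle of the centre lane at a seated tube's axis, 25 mm above the platform; x along the lanes, z up; the other lanes lie 50 mm off at +y and -y
There are look-alikes about, which are no part of the job. Leave any orange or pink look-alike of the part that bears tube_mid alone.

How it is judged:
At the end, for the whole second after the job is handed in: Each stacked pot stands upright (0.1 rad) on the floor of its colour's free compartment, within 13 mm of its centre; the tube lies seated in one rocker lane (15 mm along, 8 mm across, height 5 mm, 0.12 rad); all at rest (((x of pot_yellow_mid in the frame of rack_yellow_free between -0.011 and 0.011 m and y of pot_yellow_mid in the frame of rack_yellow_free between -0.011 and 0.011 m) or (x of pot_yellow_mid in the frame of rack_yellow_free between 0.043 and 0.065 m and y of pot_yellow_mid in the frame of rack_yellow_free between -0.011 and 0.011 m)) and z of pot_yellow_mid in the frame of rack_yellow_free between 0.024 and 0.034 m and angle between each of pot_yellow_mid, pot_green_mid, pot_red_mid's own z axis and vertical below 0.1 rad and linear speed of each of pot_yellow, pot_green, pot_red, tube below 0.02 m/s and x of pot_green_mid in the frame of rack_green_free between -0.011 and 0.011 m and y of pot_green_mid in the frame of rack_green_free between -0.011 and 0.011 m and z of pot_green_mid in the frame of rack_green_free between 0.028 and 0.038 m and x of pot_red_mid in the frame of rack_red_free between -0.011 and 0.011 m and y of pot_red_mid in the frame of rack_red_free between -0.011 and 0.011 m and z of pot_red_mid in the frame of rack_red_free between 0.032 and 0.042 m and x of tube_mid in the frame of rocker_seat between -0.015 and 0.015 m and z of tube_mid in the frame of rocker_seat between -0.005 and 0.005 m and (y of tube_mid in the frame of rocker_seat between -0.058 and -0.042 m or y of tube_mid in the frame of rocker_seat between -0.008 and 0.008 m or y of tube_mid in the frame of rocker_seat between 0.042 and 0.058 m) and angle between the x axis of tube_mid and the x axis of rocker_seat, either way round below 0.12 rad and angular speed of tube below 0.3 rad/s); the robot touches nothing.
It fails at once if a pot of the stack is tipped over (more than 30 degrees from upright) (angle between any of pot_yellow_mid, pot_green_mid, pot_red_mid's own z axis and vertical above 0.52 rad).
It fails at once if a pot or the tube is dropped: it falls free of the gripper faster than 0.6 m/s (a fall of some 18 mm) ((linear speed of pot_yellow above 0.6 m/s and contact force between pot_yellow and the fingers below 0.05 N) or (linear speed of pot_green above 0.6 m/s and contact force between pot_green and the fingers below 0.05 N) or (linear speed of pot_red above 0.6 m/s and contact force between pot_red and the fingers below 0.05 N) or (linear speed of tube above 0.6 m/s and contact force between tube and the fingers below 0.05 N)).
It fails at once if a pot already in a carrier is pushed over or out of its place ((distance of kept_green_mid from where it was at the start of the episode above 0.03 m or angle between kept_green_mid's own z axis and vertical above 0.35 rad) or (distance of kept_red_mid from where it was at the start of the episode above 0.03 m or angle between kept_red_mid's own z axis and vertical above 0.35 rad)).
It also fails if it takes over 128 s, if anything falls off the work surface, if the arm or the gripper's body presses on something with over 40 N, if the wrist force passes 120 N, or if a joint passes its speed limit or range.

## Robot

A 6-joint arm with a two-finger parallel gripper is mounted at the origin on the work surface. World frame = base frame: x ahead of the robot, y to its left, z up, the work surface at z = 0. Lengths are in m, angles in rad, forces in N, time in s.
With the tool pointing down it reaches from about 0.35 to 0.85 m from the base axis. Payload 8.1 kg.
Tool frame: the origin (TCP) lies on the centre line of the jaws, within the pads' length; the fingertips stand robot.tips_ahead ahead of it and the grasp point (between the pads) lies 8 mm behind it (robot.tips_ahead is the distance from the TCP to the fingertips, in m); z points along the fingers, y is the direction in which the jaws open and shut (so a half turn about z gives the same grasp; the last joint's range is limited). The gripper opens to 93 mm and grips with 3 to 60 N. Pads are 15 mm wide; open, the fingers measure 128 mm over their backs; the gripper's body (75 mm by 188 mm) begins 65 mm behind the grasp point.
Start: joints at [1.061, 0.13, 1.488, -0, 1.523, -0.085], TCP at [0.247, 0.547, 0.203] pointing down, gripper open.
Joint ranges: [-2.96, 2.96], [-0.89, 2.26], [0.02, 2.5], [-1.34, 4.48], [0, 2.73], [-2.66, 2.66]. Speed limits (rad/s): [2.39, 2.39, 2.79, 3.14, 3.14, 3.14].

## Interface

Orientations are given as a rotation vector (axis times angle).
In Python, from plant import monitor, eyes, job, robot gives the robot as it stands.
- The arm moves only by the tool servo_tool, never from a script. Its argument "plan" is a list that holds one entry, the list of rows, each a list of 7 numbers: the closure, from -1 (fully open) to 1 (shut), so that 0 is half open, then the shift along the world's x, y, z in mm, then the turn, a rotation vector about the world's x, y, z in rad. In form: [[[hand, dx, dy, dz, ax, ay, az], ...]]. A call has 1 to 12 rows; each row shifts and turns the commanded pose from where the row before left it; what a row does not reach is not made up. A row lasts 1/10 s, in which the tool goes at most 50 mm and 8.59 degrees, less where a joint would pass 70% of its speed; a pose out of reach is approached as far as the arm can. A call with a gripper value outside its range is refused whole. The fingers move at their own pace and stop on an object; "force" is the grip in N (left out, the last holds). Time passes only in rows, so rows that do not move let the fingers close. It gives the time, the measured TCP pose, the force and the opening at its end, in the units of the state.
- monitor.read_state(): the state, without advancing time (a new reading comes with each control period).
- eyes.read_camera(name): name is "side" or "top"; returns the picture (384x512x3 uint8, red, green, blue); there is no depth.
- eyes.camera_info(name): a dict with "mtx" (3x3 intrinsics, pixels), "R" (3x3) and "t" (3): a world point X has camera coordinates R X + t. Camera axes: x right, y down, z forward; pixel columns grow to the right and rows downward; lengths in m; the calibration is good to about 2 mm. A picture is of the moment at which its call begins. camera_info takes no time and is no camera call.
- job.close_job(): hands the job in, once; it reports no verdict.
The state is a dict: "t": time; "q": joint angles; "dq": joint speeds; "joint_torque": joint torques, N m; "tool_pos": TCP position; "orientation": TCP orientation; "force": force on the tool from outside, world axes, zero at the start; "wrist_torque": the same for the moment, N m; "opening": finger opening in m.
Only numpy, scipy, OpenCV 4.12 (cv2) and the standard library are available. Lean on these libraries where they do the work, as an engineer would, in place of code of your own. Each camera call takes 0.05 s, during which the arm holds its last target. There are 200 camera calls.

## Working session

There is one attempt and no reset: what is moved stays moved. The work goes in short steps, Python scripts to look and compute and a tool call to move; the robot and the scene stay as the last step left them, time stands still between calls to the robot, and variables do not carry over. Pictures are saved under pics/ and viewed, about 12 in all and at most 16, crops included, and the job is handed in when it is done.

Besides the shell and the picture viewer there is one more tool, called as name(argument=value, ...) on one line, values as JSON. servo_tool: Moves the arm, as the interface text tells. Its arguments: {"type":"object","properties":{"plan":{"type":"array"},"force":{"type":"number"}},"required":["plan"]}

```bash
ls; mkdir -p pics
python3 - <<'E'
from plant import monitor, eyes, job, robot
import cv2, numpy as np
print(monitor.read_state()); print([ (k,getattr(robot,k)) for k in dir(robot) if k[0]!='_'])
for n in("top","side"):
    im=eyes.read_camera(n); np.save(f"pics/{n}0.npy",im)
    cv2.imwrite(f"pics/{n}0.png",cv2.resize(im[:,:,::-1],None,fx=1.5625,fy=1.5625,interpolation=cv2.INTER_CUBIC))
    print(eyes.camera_info(n))
E
```

```text
pics
{'t': 0.0, 'q': array([ 1.06058496e+00,  1.31179254e-01,  1.48927313e+00,  1.78201631e-05,
        1.52300633e+00, -8.53930979e-02]), 'dq': array([ 0.00060414, -0.00083883,  0.00097404, -0.00172311,  0.00115083,
        0.00056157]), 'joint_torque': array([-1.83708202e-03, -5.59809959e+01, -4.91773939e+01,  7.66518968e-02,
        3.49055976e-02, -1.60536720e-04]), 'tool_pos': array([0.24696747, 0.54615464, 0.20208006]), 'orientation': array([-6.62178482e-01, -3.07043472e+00,  2.79347331e-03]), 'force': array([ 0.04216123, -0.31658891,  0.18696632]), 'wrist_torque': array([ 0.02840238, -0.01576314,  0.00428124]), 'opening': 0.09310529203343253}
[('IKError', <class 'plant.IKError'>), ('tips_ahead', 0.011)]
{'mtx': array([[491.35463429,   0.        , 246.16891762],
       [  0.        , 491.35463429, 197.15436933],
       [  0.        ,   0.        ,   1.        ]]), 'R': array([[ 0.02338299, -0.99967591,  0.0100654 ],
       [-0.98715044, -0.02467962, -0.15787632],
       [ 0.15807357, -0.00624444, -0.98740759]]), 't': array([-0.02648339,  0.52998724,  1.58903945])}
{'mtx': array([[414.84730631,   0.        , 262.84460321],
       [  0.        , 414.84730631, 184.20263262],
       [  0.        ,   0.        ,   1.        ]]), 'R': array([[ 0.7759211 , -0.63080858, -0.00519401],
       [-0.33074579, -0.39979248, -0.85485273],
       [ 0.53717192,  0.66501617, -0.51884471]]), 't': array([-0.40446545,  0.29744772,  0.74969   ])}
```

View pics/top0.png

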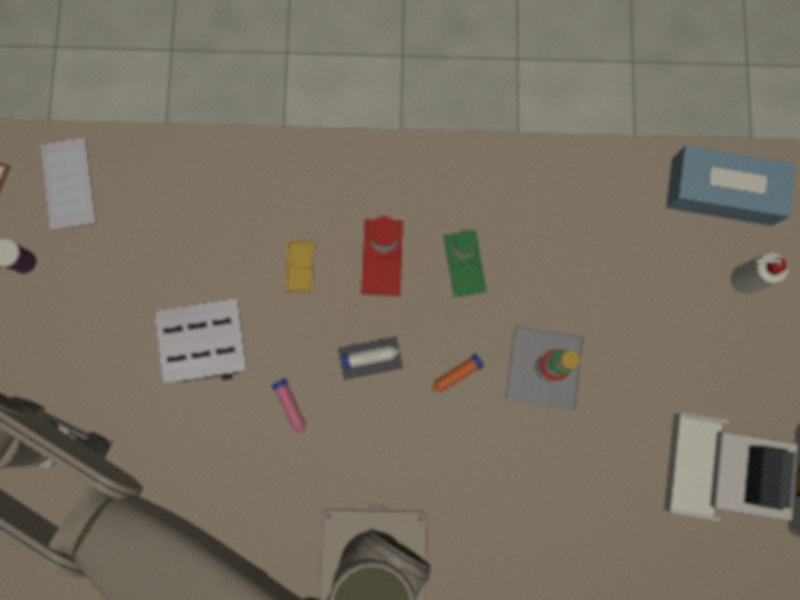

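View pics/side0.png

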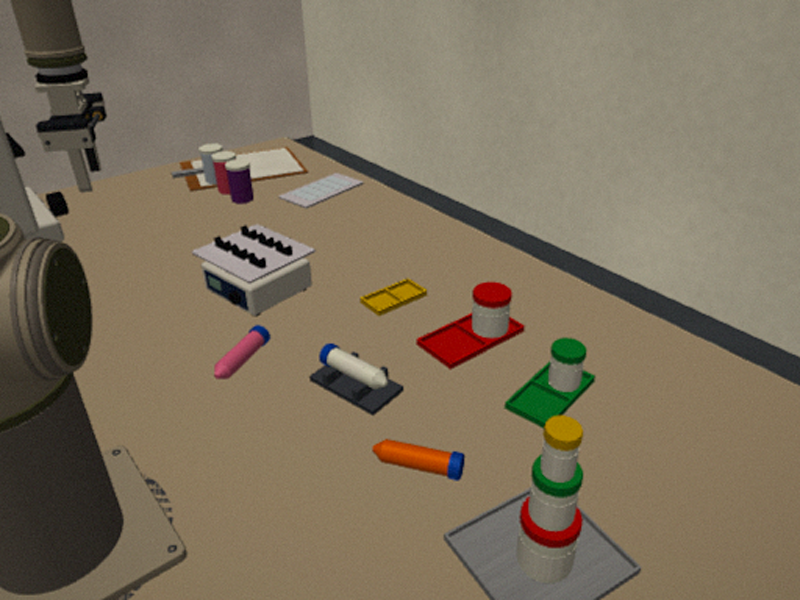

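Candidates for the tube, in full-view top pixels: white with a blue cap in the dark cradle (370,357), orange (458,373), pink (288,405). I choose the white one in the cradle. The stack is at (560,364), the yellow rack at (300,266), red at (383,258), green at (465,263) and the rocker at (200,340). Next I fit models to the colour masks.

```bash
cat > fit.py <<'E'
import numpy as np, cv2
from scipy.optimize import minimize
from plant import eyes
S=4
CI={n:eyes.camera_info(n) for n in("top","side")}
def proj(n,P):
    c=CI[n]; q=np.asarray(P,float).reshape(-1,3)@c["R"].T+c["t"]; q=q@c["mtx"].T; return q[:,:2]/q[:,2:]
def ray(n,uv,z):
    c=CI[n]; C=-c["R"].T@c["t"]; d=c["R"].T@np.linalg.solve(c["mtx"],[*uv,1]); return C+d*(z-C[2])/d[2]
def box(x,y,yaw,l,w,z0,z1):
    c,s=np.cos(yaw),np.sin(yaw)
    return [[x+c*a-s*b,y+s*a+c*b,z] for a in(-l/2,l/2) for b in(-w/2,w/2) for z in(z0,z1)]
def cyl(x,y,z0,z1,r0,r1=None):
    a=np.linspace(0,2*np.pi,40); r1=r1 or r0
    return np.vstack([np.c_[x+r*np.cos(a),y+r*np.sin(a),0*a+z] for z,r in((z0,r0),(z1,r1))])
def paint(n,parts,roi):
    u0,v0,u1,v1=roi; im=np.zeros(((v1-v0)*S,(u1-u0)*S),np.uint8)
    for P,val in parts:
        p=(proj(n,P)-[u0,v0]+.5)*S-.5
        cv2.fillConvexPoly(im,cv2.convexHull((p*16).astype(np.int32)),int(val),shift=4)
    return im
def masks(ims,f):
    o={}
    for n,im in ims.items():
        hsv=cv2.cvtColor(cv2.GaussianBlur(cv2.resize(im,None,fx=S,fy=S,interpolation=cv2.INTER_CUBIC),(0,0),2),cv2.COLOR_RGB2HSV).astype(int)
        o[n]=f(hsv[...,0],hsv[...,1],hsv[...,2]).astype(np.uint8)
    return o
def fit(model,p0,M,rois,step):
    def cost(p):
        c=0
        for n,r in rois.items():
            a=paint(n,model(p),r)>0; m=M[n][r[1]*S:r[3]*S,r[0]*S:r[2]*S]>0
            c+=1-(a&m).sum()/max(1,(a|m).sum())
        return c/len(rois)
    p=np.array(p0,float)
    for k in(1,.4,.15):
        sim=np.vstack([p]+[p+np.eye(len(p))[i]*step[i]*k for i in range(len(p))])
        r=minimize(cost,p,method="Nelder-Mead",options=dict(initial_simplex=sim,xatol=1e-5,fatol=1e-5,maxiter=250)); p=r.x
    return p,r.fun
C=dict(red=lambda h,s,v:((h<7)|(h>172))&(s>130)&(v>60), green=lambda h,s,v:(h>50)&(h<85)&(s>100)&(v>35),
 yellow=lambda h,s,v:(h>17)&(h<32)&(s>140)&(v>80))
POT=dict(yellow=(.036,.058),green=(.050,.066),red=(.064,.074))
def pot(x,y,zb,col):
    d,h=POT[col]; return [(cyl(x,y,zb,zb+h-.014,d/2-.001),0),(cyl(x,y,zb+h-.014,zb+h,d/2),1)]
E
cat > m1.py <<'E'
from fit import *
ims={n:np.load(f"pics/{n}0.npy") for n in("top","side")}
f=1.5625
MM={c:masks(ims,C[c]) for c in C}
R=lambda *a:[int(round(x/f)) for x in a]
# racks: p=x,y,yaw of whole tray; kept pot at +x side
for col,(u,v),L,W,off,roi in(("red",(383,258),.168,.086,.041,dict(top=R(345,200,420,310),side=R(400,275,535,375))),
  ("green",(465,263),.140,.072,.034,dict(top=R(430,215,500,310),side=R(495,330,605,400))),
  ("yellow",(300,266),.112,.058,0,dict(top=R(270,230,330,300),side=R(350,270,435,320)))):
    g=ray("top",(u/f,v/f),.01)
    def model(p):
        x,y,a=p[:3]; b=[(box(x,y,a,L,W,0,.012),1)]
        if off: b+=pot(p[3],p[4],.003,col)
        return b
    best=None
    for a0 in(0,-.15,.15):
        p0=[g[0],g[1],a0]
        if off: p0+=[g[0]+off*np.cos(a0),g[1]+off*np.sin(a0)]
        r=fit(model,p0,MM[col],roi,[.01,.01,.08,.01,.01][:len(p0)])
        if best is None or r[1]<best[1]: best=r
    p,c=best; print(col,"rack",p.round(4),"cost",round(c,3))
    for n in roi: 
        q,cc=fit(model,p,MM[col],{n:roi[n]},[.004,.004,.04,.004,.004][:len(p)]); print("   ",n,q.round(4),round(cc,3))
    s=(-off or -.027); print("   free",(p[:2]+s*np.array([np.cos(p[2]),np.sin(p[2])])).round(4))
# stack, joint
roi=dict(top=R(525,335,600,395),side=R(510,410,590,590))
def stack(col):
    def m(p):
        zb=p[2]; 
        return pot(p[0],p[1],zb,col)
    return m
g=ray("top",(560/f,364/f),.14); up=[]
for col,z in(("yellow",.143),("green",.077),("red",.003)):
    m=lambda p:pot(p[0],p[1],p[2],col)+up
    p,c=fit(m,[g[0],g[1],z],MM[col],roi,[.01,.01,.005]); print(col,"pot",p.round(4),"cost",round(c,3))
    up=[(P,0) for P,_ in pot(*p,col)]+up
E
python3 m1.py
python3 - <<'E'
import numpy as np,cv2
t=np.load('pics/top0.npy')[:,:,::-1]; s=np.load('pics/side0.npy')[:,:,::-1]
a=cv2.resize(t[185:260,95:265],(800,353),interpolation=cv2.INTER_CUBIC)
b=cv2.resize(s[140:270,115:265],(277,240),interpolation=cv2.INTER_CUBIC)
b2=cv2.resize(s[210:270,190:265],(300,240),interpolation=cv2.INTER_CUBIC)
c=np.zeros((240,800,3),np.uint8); c[:,:277]=b; c[:,290:590]=b2
cv2.imwrite('pics/crop1.png',np.vstack([a,c]))
E
```

```text
red rack [ 0.6504 -0.0028 -0.0152  0.693  -0.003 ] cost 0.081
    top [ 0.6527 -0.0046  0.0125  0.6925 -0.0063] 0.092
    side [ 0.6502 -0.0011 -0.0071  0.6936 -0.0024] 0.04
   free [ 0.6094 -0.0021]
green rack [ 0.6393 -0.1844  0.1902  0.677  -0.1787] cost 0.197
    top [ 0.6471 -0.1853  0.1649  0.6765 -0.1811] 0.312
    side [ 0.6393 -0.1844  0.1903  0.677  -0.1787] 0.067
   free [ 0.606  -0.1908]
yellow rack [ 0.6252  0.1788 -0.0026] cost 0.115
    top [0.6284 0.1759 0.0329] 0.208
    side [ 0.6252  0.1787 -0.003 ] 0.019
   free [0.5982 0.1788]
yellow pot [ 0.4171 -0.3644  0.1423] cost 0.208
green pot [ 0.4177 -0.3644  0.0782] cost 0.653
red pot [ 0.4151 -0.3671  0.0067] cost 0.346
```

View pics/crop1.png

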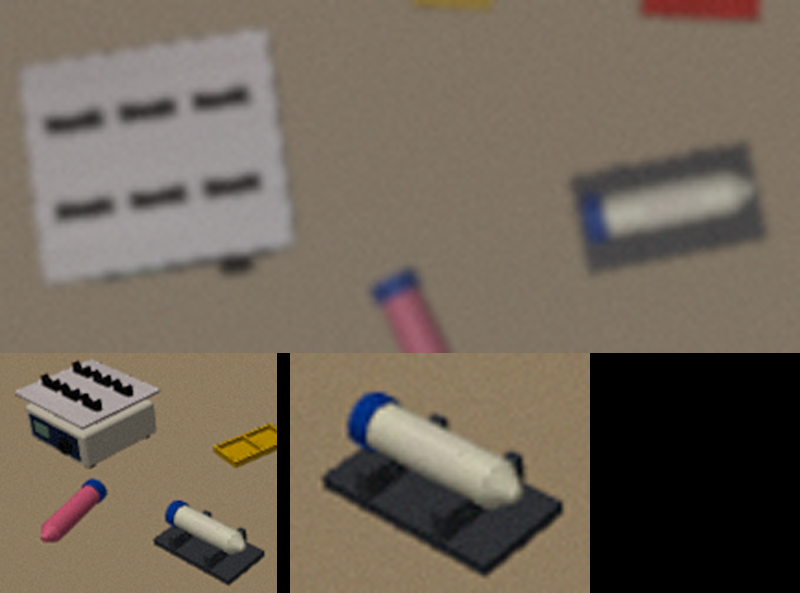

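The crop confirms the choice: a white tube with a blue cap at the left end of the dark foam, cap at crop (594,217) and tip at (750,190). The pink one is separate. The masks in the top view need looser thresholds.

Run:
```python
import numpy as np,cv2
f=1.5625
for n,pts in(("top",dict(red=(383,280),redlid=(383,222),green=(468,285),greenlid=(465,236),yel=(300,280),lidY=(571,358),lidG=(556,375),lidR=(545,370),bench=(420,300),tray=(530,350),white=(380,355),foam=(350,372),plat=(200,340),blue=(347,360),sad=(198,326))),
 ("side",dict(white=(350,365),foam=(365,398),bench=(320,320),blue=(328,355),yl=(562,430),gl=(556,478),rl=(550,525)))):
    h=cv2.cvtColor(np.load(f"pics/{n}0.npy"),cv2.COLOR_RGB2HSV)
    for k,(u,v) in pts.items(): print(n,k,h[int(v/f),int(u/f)])
```

```text
top red [  1 180 132]
top redlid [  2 182 129]
top green [ 62 111 101]
top greenlid [ 64 126  95]
top yel [ 21 155 151]
top lidY [ 21 157 148]
top lidG [  3  97 116]
top lidR [  2 151 123]
top bench [ 17  56 127]
top tray [ 15   9 116]
top white [ 21  25 166]
top foam [ 0  7 73]
top plat [  0  10 156]
top blue [113  89 115]
top sad [10 13 59]
side white [ 21  36 191]
side foam [120  22  47]
side bench [ 19  89 141]
side blue [113 114 107]
side yl [ 22 255 168]
side gl [ 29  43 119]
side rl [ 21  36 122]
```

```bash
python3 - <<'E'
s=open('fit.py').read()
s=s.replace("o[n]=f(hsv[...,0],hsv[...,1],hsv[...,2])","o[n]=f(hsv[...,0],hsv[...,1]*(1.35 if n=='top' else 1),hsv[...,2])")
s=s.replace("(h>50)&(h<85)&(s>100)","(h>35)&(h<95)&(s>85)").replace("(s>140)&(v>80)","(s>150)&(v>70)").replace("(s>130)&(v>60)","(s>140)&(v>50)")
s+='''
def tubeparts(x,y,a,z,el=0):
    d=np.array([np.cos(a)*np.cos(el),np.sin(a)*np.cos(el),np.sin(el)]); e=np.array([-np.sin(a),np.cos(a),0]); k=np.cross(d,e); t=np.linspace(0,2*np.pi,24)
    ring=lambda u,r:np.array([x,y,z])+u*d+r*(np.cos(t)[:,None]*e+np.sin(t)[:,None]*k)
    return [(np.vstack([ring(-.06,.004),ring(-.045,.015),ring(.06,.015)]),1),(np.vstack([ring(.045,.017),ring(.06,.017)]),1)]
TUBE=lambda h,s,v:((s<62)&(v>125))|((h>95)&(h<135)&(s>75))
def saddles(x,y,a,h):
    c,s=np.cos(a),np.sin(a); return [(box(x+c*i*.03-s*j*.05,y+s*i*.03+c*j*.05,a,.010,.028,.086,.086+h),1) for i in(-1,1) for j in(-1,0,1)]
'''
open('fit.py','w').write(s)
open('m2.py','w').write('''
from fit import *
ims={n:np.load(f"pics/{n}0.npy") for n in("top","side")}
f=1.5625; R=lambda *a:[int(round(x/f)) for x in a]
M=masks(ims,TUBE)
roi=dict(top=R(335,340,405,375),side=R(312,338,395,395))
g=ray("top",(370/f,357/f),.04)
m=lambda p:tubeparts(*p)
p,c=fit(m,[g[0],g[1],1.75,.04],M,roi,[.008,.008,.1,.008]); print("tube",p.round(4),round(c,3))
for n in roi:
    q,c=fit(lambda u:tubeparts(*u,p[3]),p[:3],M,{n:roi[n]},[.004,.004,.05]); print("  ",n,q.round(4),round(c,3))
M=masks(ims,lambda h,s,v:(v<95))
roi=dict(top=R(160,313,240,367),side=R(210,222,297,269))
g=ray("top",(200/f,340/f),.09)
for a0 in(.1,-.1):
    p,c=fit(lambda p:saddles(*p),[g[0],g[1],a0,.02],M,roi,[.008,.008,.1,.005]); print("rocker saddles",p.round(4),round(c,3))
for n in roi:
    q,c=fit(lambda u:saddles(*u,p[3]),p[:3],M,{n:roi[n]},[.004,.004,.05]); print("  ",n,q.round(4),round(c,3))
M=masks(ims,lambda h,s,v:(s<45)|(v<95))
q,c=fit(lambda p:[(box(*p,.150,.170,.080,.086),1)],p[:3],M,dict(top=R(148,290,250,375)),[.008,.008,.1]); print("platform top",q.round(4),round(c,3))
''')
E
python3 m1.py; python3 m2.py
```

```text
red rack [ 0.6506 -0.0037 -0.0157  0.6932 -0.0036] cost 0.061
    top [ 0.6511 -0.0045 -0.0138  0.694  -0.0061] 0.039
    side [ 0.6501 -0.0013 -0.0081  0.6933 -0.0027] 0.04
   free [ 0.6096 -0.0031]
green rack [ 0.6414 -0.1847  0.1919  0.6773 -0.179 ] cost 0.073
    top [ 0.6423 -0.1861  0.1831  0.6774 -0.1831] 0.046
    side [ 0.641  -0.1834  0.1842  0.6775 -0.1787] 0.035
   free [ 0.608  -0.1912]
yellow rack [ 0.6249  0.1772 -0.0164] cost 0.061
    top [ 0.6269  0.1755 -0.0078] 0.068
    side [ 0.625   0.179  -0.0105] 0.025
   free [0.598  0.1776]
yellow pot [ 0.4148 -0.3654  0.1448] cost 0.121
green pot [ 0.4157 -0.366   0.0808] cost 0.417
red pot [ 0.4146 -0.3677  0.008 ] cost 0.239
tube [0.4274 0.0192 1.7948 0.0353] 0.215
   top [0.4284 0.0174 1.818 ] 0.247
   side [0.4273 0.0194 1.7942] 0.177
rocker saddles [0.4473 0.3646 0.1888 0.0153] 0.3
rocker saddles [0.4473 0.3646 0.1885 0.0154] 0.299
   top [0.4482 0.3642 0.1804] 0.344
   side [0.4473 0.3646 0.1883] 0.252
platform top [0.4486 0.3644 0.1843] 0.017
```

Fits from both cameras agree within about 3 mm. Tube first: move above it and turn the jaws across its axis (jaw heading 1.146 to 0.224).

servo_tool(plan=[[[-1,15,-44,0,0,0,-0.077],[-1,15,-44,0,0,0,-0.077],[-1,15,-44,0,0,0,-0.077],[-1,15,-44,0,0,0,-0.077],[-1,15,-44,0,0,0,-0.077],[-1,15,-44,0,0,0,-0.077],[-1,15,-44,0,0,0,-0.077],[-1,15,-44,0,0,0,-0.077],[-1,15,-44,0,0,0,-0.077],[-1,15,-44,0,0,0,-0.077],[-1,15,-44,0,0,0,-0.077],[-1,15,-44,0,0,0,-0.077]]], force=20)

```text
t: 1.3
tool_pos: [0.4273, 0.0168, 0.203]
orientation: [1.966, 2.451, 0.0]
force: [1.2, 0.7, -0.6]
opening: 0.0932
```

servo_tool(plan=[[[-0.2,0,1,-20,0,0,0],[-0.2,0,1,-40,0,0,0],[-0.2,0,0,-40,0,0,0],[-0.2,0,0,-20,0,0,0],[-0.2,0,0,0,0,0,0]]])

```text
t: 1.8
tool_pos: [0.4239, 0.0208, 0.0793]
orientation: [-1.958, -2.449, 0.007]
force: [-0.1, -0.0, -0.1]
opening: 0.0581
```

```bash
cat > look.py <<'E'
import sys,cv2,numpy as np
from plant import eyes
name=sys.argv[1]; out=[]
for a in sys.argv[2:]:
    n,u0,v0,u1,v1=a.split(','); u0,v0,u1,v1=map(int,(u0,v0,u1,v1))
    im=eyes.read_camera(n); np.save(f"pics/{name}_{n}.npy",im); c=im[v0:v1,u0:u1,::-1]; k=400/max(c.shape[:2])*(2 if len(sys.argv)==3 else 1); k=min(k,600/c.shape[0])
    c=cv2.resize(c,None,fx=k,fy=k,interpolation=cv2.INTER_CUBIC); out.append(c)
H=max(c.shape[0] for c in out)
cv2.imwrite(f"pics/{name}.png",np.hstack([cv2.copyMakeBorder(c,0,H-c.shape[0],0,0,cv2.BORDER_CONSTANT) for c in out]))
E
python3 look.py tube1 side,170,150,290,270 top,190,190,290,290
```

```text
(no output)
```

View pics/tube1.png

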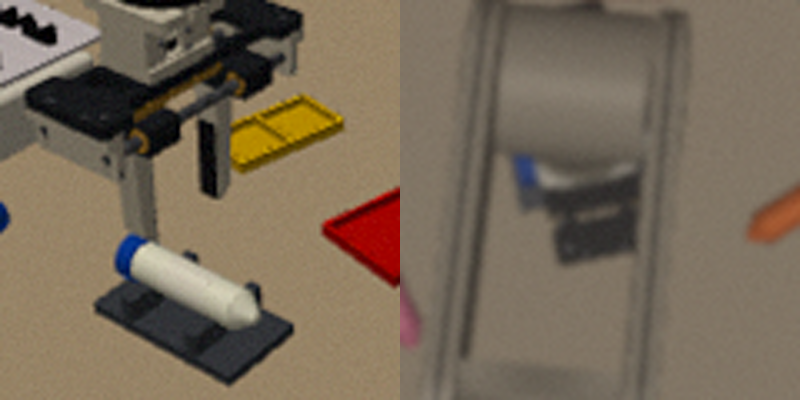

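Run:
```python
from fit import *
from plant import monitor
from scipy.spatial.transform import Rotation as Ro
s=monitor.read_state(); R=Ro.from_rotvec(s["orientation"]).as_matrix(); print(s["tool_pos"],s["opening"],R.round(3).tolist())
for sg in(-1,1):
  for a in (.0,.018):
    print(sg,a,[((proj("side",s["tool_pos"]+R@[x,sg*(s["opening"]/2+a),.011])[0]-[170,150])*400/120).round(0) for x in(-.0075,.0075)])
for q in ([.4274,.019,.0353],):
    print("tube mid",((proj("side",q)[0]-[170,150])*400/120).round(0))
```

```text
[0.42709947 0.02071985 0.08343234] 0.05621018378982889 [[-0.22, 0.975, -0.001], [0.975, 0.22, 0.0], [0.0, -0.001, -1.0]]
-1 0.0 [array([164., 262.]), array([148., 254.])]
-1 0.018 [array([146., 275.]), array([129., 267.])]
1 0.0 [array([219., 224.]), array([203., 216.])]
1 0.018 [array([236., 212.]), array([220., 204.])]
tube mid [189. 282.]
```

```bash
cat > tips.py <<'E'
from fit import *
from plant import monitor
from scipy.spatial.transform import Rotation as Ro
import sys
name=sys.argv[1]
im=eyes.read_camera("side"); s=monitor.read_state(); R=Ro.from_rotvec(s["orientation"]).as_matrix(); print(s["t"],s["tool_pos"],s["opening"])
c=proj("side",s["tool_pos"])[0]; u0,v0=int(c[0])-50,int(c[1])-50; k=6
a=cv2.resize(im[v0:v0+100,u0:u0+100,::-1],None,fx=k,fy=k,interpolation=cv2.INTER_CUBIC)
for sg in(-1,1):
  for z,col in((.011,(0,255,0)),(-.027,(255,255,0))):
    p=[s["tool_pos"]+R@[x,sg*(s["opening"]/2+d),z] for x,d in((-.0075,0),(.0075,0),(.0075,.0175),(-.0075,.0175))]
    cv2.polylines(a,[(((proj("side",p)-[u0,v0])+.5)*k).astype(int)],True,col,1)
cv2.imwrite(f"pics/{name}.png",a)
E
python3 tips.py tips1
```

```text
1.95 [0.42806657 0.0206777  0.08445843] 0.05578921658694422
```

View pics/tips1.png

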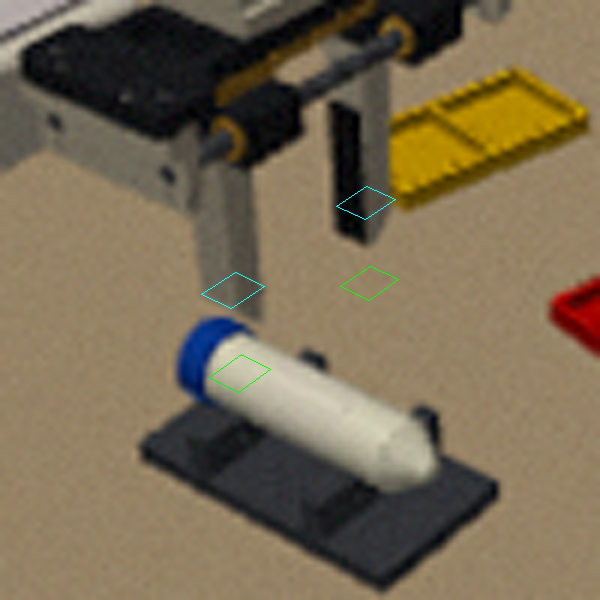

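The side view shows the fingertips roughly 25 mm higher than the state and tips_ahead predict: the rear tip ends at (355,243) and I expected about (370,300). I descend partway, which is safe on either reading, and check again.

servo_tool(plan=[[[-0.2,0,0,-15,0,0,0],[-0.2,0,0,-20,0,0,0],[-0.2,0,0,-15,0,0,0],[-0.2,0,0,0,0,0,0],[-0.2,0,0,0,0,0,0],[-0.2,0,0,0,0,0,0]]])

```text
t: 2.55
tool_pos: [0.4288, 0.0206, 0.035]
orientation: [1.96, 2.452, 0.003]
force: [0.1, 1.3, -0.1]
opening: 0.0558
```

```bash
python3 tips.py tips2
```

```text
2.6 [0.42869701 0.02061009 0.03485006] 0.05573268806426648
```

View pics/tips2.png

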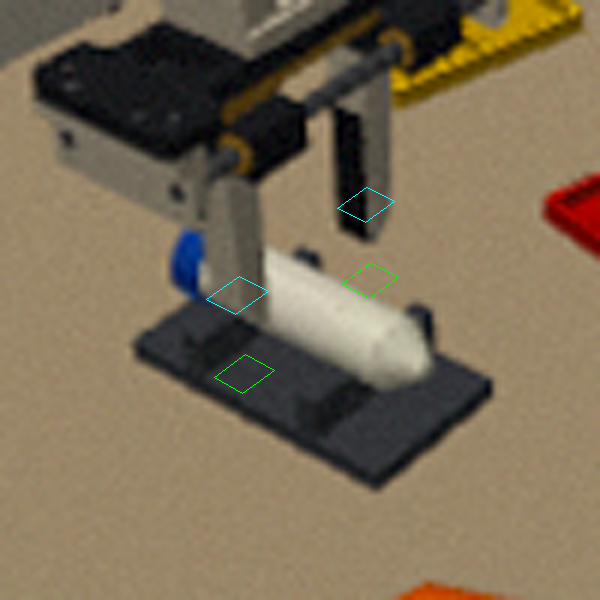

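The offset is confirmed. The tips sit about 27 mm above where the state puts them: front tip at about (245,323), rear at (372,243). Laterally the jaws straddle the tube middle. I descend slowly and watch the force.

servo_tool(plan=[[[-0.2,0,0,-5,0,0,0],[-0.2,0,0,-5,0,0,0],[-0.2,0,0,-4,0,0,0],[-0.2,0,0,-4,0,0,0],[-0.2,0,0,-3,0,0,0],[-0.2,0,0,0,0,0,0],[-0.2,0,0,0,0,0,0]]])

```text
t: 3.3
tool_pos: [0.4272, 0.0207, 0.012]
orientation: [-1.962, -2.454, 0.0]
force: [-0.3, -0.5, 0.6]
opening: 0.0556
```

```bash
python3 tips.py tips3
```

```text
3.35 [0.42735109 0.02067647 0.01222226] 0.05587415460832459
```

View pics/tips3.png

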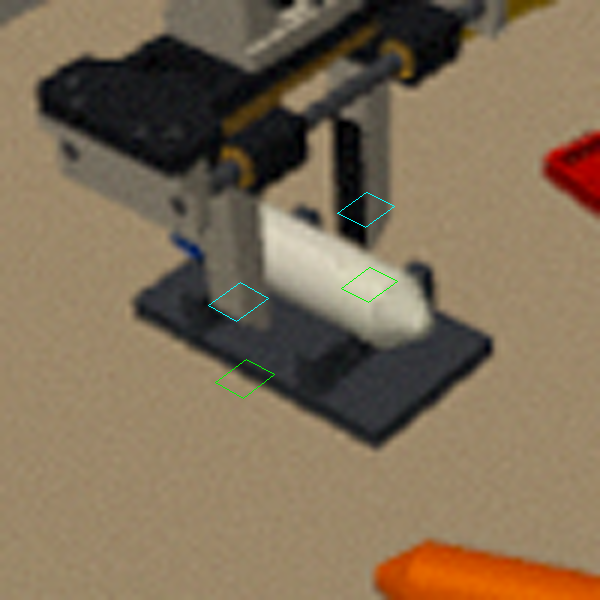

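servo_tool(plan=[[[-0.2,0,0,-4,0,0,0],[-0.2,0,0,-4,0,0,0],[-0.2,0,0,0,0,0,0],[0.1,0,0,0,0,0,0],[0.3,0,0,0,0,0,0],[0.5,0,0,0,0,0,0],[0.5,0,0,0,0,0,0],[0.5,0,0,0,0,0,0],[0.5,0,0,0,0,0,0]]], force=20)

```text
t: 4.25
tool_pos: [0.4267, 0.0205, 0.0041]
orientation: [-1.961, -2.453, 0.002]
force: [-5.1, -1.7, 4.9]
opening: 0.0288
```

servo_tool(plan=[[[0.5,0,0,5,0,0,0],[0.5,0,0,10,0,0,0],[0.5,0,0,20,0,0,0],[0.5,0,0,30,0,0,0],[0.5,0,0,30,0,0,0],[0.5,0,0,25,0,0,0],[0.5,0,0,20,0,0,0],[0.5,0,0,10,0,0,0],[0.5,0,0,0,0,0,0]]])

```text
t: 5.15
tool_pos: [0.4286, 0.0206, 0.1561]
orientation: [1.96, 2.451, 0.004]
force: [-0.2, 0.1, 0.4]
opening: 0.0292
```

servo_tool(plan=[[[0.5,1,10,0,0,0,0.054],[0.5,2,20,0,0,0,0.12],[0.5,2,32,0,0,0,0.13],[0.5,2,34,0,0,0,0.14],[0.5,2,36,0,0,0,0.14],[0.5,2,36,0,0,0,0.14],[0.5,2,36,0,0,0,0.14],[0.5,2,36,0,0,0,0.14],[0.5,2,36,0,0,0,0.14],[0.5,2,32,0,0,0,0.14],[0.5,1,24,0,0,0,0.13],[0.5,1,12,0,0,0,0.12]]])

```text
t: 6.35
tool_pos: [0.4471, 0.3663, 0.1521]
orientation: [0.301, -3.125, 0.001]
force: [-0.8, 0.1, -0.9]
opening: 0.0294
```

```bash
cat > tubefit.py <<'E'
from fit import *
from plant import monitor
eyes.read_camera("side"); eyes.read_camera("side")
im=eyes.read_camera("side"); s=monitor.read_state(); print(s["tool_pos"].round(4),s["orientation"].round(3),s["opening"],s["force"].round(1))
np.save("pics/place.npy",im)
c=proj("side",s["tool_pos"])[0].astype(int)-[40,60]
cv2.imwrite("pics/place.png",cv2.resize(im[c[1]:c[1]+110,c[0]:c[0]+110,::-1],None,fx=5.4,fy=5.4,interpolation=cv2.INTER_CUBIC))
E
python3 tubefit.py
```

```text
[0.4474 0.3646 0.1524] [ 2.880e-01 -3.126e+00  2.000e-03] 0.029250012685098505 [ 0.3 -1.   0.1]
```

View pics/place.png

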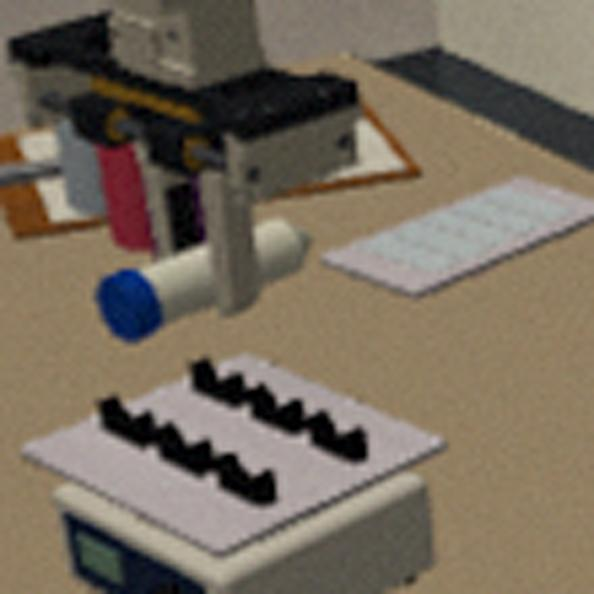

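servo_tool(plan=[[[0.5,0,0,-10,0,0,0],[0.5,0,0,-18,0,0,0],[0.5,0,0,-15,0,0,0],[0.5,0,0,-10,0,0,0],[0.5,0,0,-6,0,0,0],[0.5,0,0,-3,0,0,0],[0.5,0,0,-2,0,0,0],[0.5,0,0,-2,0,0,0],[0.5,0,0,0,0,0,0],[0.5,0,0,0,0,0,0]]])

```text
t: 7.5
tool_pos: [0.4485, 0.3649, 0.0886]
orientation: [-0.291, 3.128, 0.0]
force: [0.0, 0.4, -1.3]
opening: 0.0294
```

```bash
python3 tubefit.py
```

```text
[0.4484 0.3648 0.0885] [-0.291  3.128  0.   ] 0.029616326993247028 [ 0.4 -0.2 -1.1]
```

View pics/place.png

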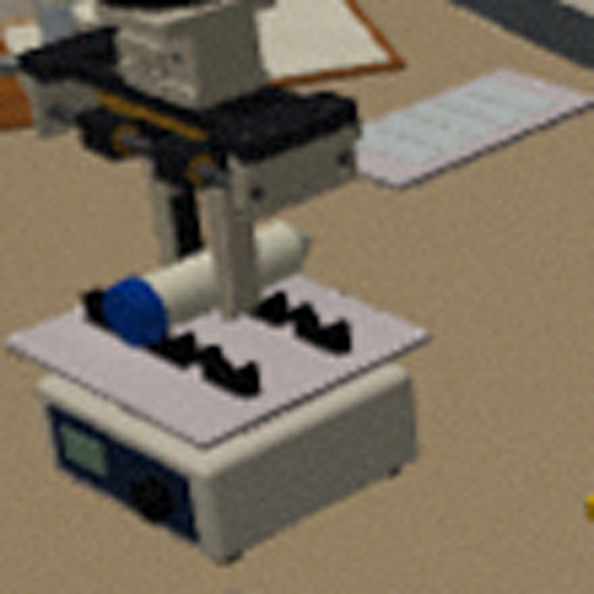

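Run:
```python
from fit import *
from plant import monitor
s=monitor.read_state(); im=np.load("pics/place.npy")
c=proj("side",s["tool_pos"])[0].astype(int)-[40,60]
M=masks({"side":im},TUBE)
g=(proj("side",[.4484,.3648,.1195])[0]).astype(int); r=[g[0]-24,g[1]-18,g[0]+24,g[1]+20]
a=s["tool_pos"]
T=lambda z,dx=0,dy=0:tubeparts(a[0]+dx,a[1]+dy,.1845+np.pi,z)
k=5.4
v=cv2.resize(im[c[1]:c[1]+110,c[0]:c[0]+110,::-1],None,fx=k,fy=k,interpolation=cv2.INTER_CUBIC)
for z,col in((.1195,(0,255,0)),(.111,(0,0,255))):
    for P,_ in T(z): cv2.polylines(v,[cv2.convexHull(((proj("side",P)-c+.5)*k).astype(np.int32))],True,col,1)
for P,_ in saddles(.448,.3644,.1845,.0154): cv2.polylines(v,[cv2.convexHull(((proj("side",P)-c+.5)*k).astype(np.int32))],True,(255,255,0),1)
cv2.imwrite("pics/place_ov.png",v)
```

```text
(no output)
```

View pics/place_ov.png

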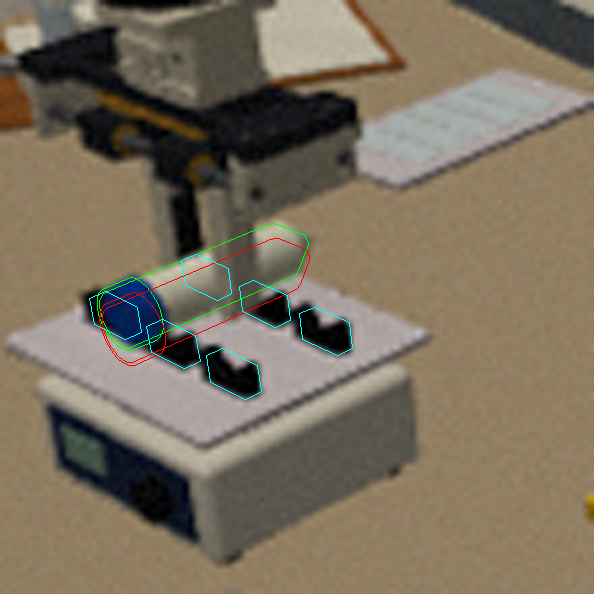

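The overlay at z = 0.1195 (green) matches the held tube closely, so about 8 mm remains to the seat in the centre lane.

servo_tool(plan=[[[0.5,0,0,-2,0,0,0],[0.5,0,0,-2,0,0,0],[0.5,0,0,-2,0,0,0],[0.5,0,0,-1.5,0,0,0],[0.5,0,0,0,0,0,0],[0.5,0,0,0,0,0,0]]])

```text
t: 8.25
tool_pos: [0.4484, 0.3654, 0.0813]
orientation: [-0.291, 3.127, 0.002]
force: [-2.5, 1.1, 5.3]
opening: 0.0296
```

servo_tool(plan=[[[0.3,0,0,0,0,0,0],[0.25,0,0,0,0,0,0],[0.2,0,0,0,0,0,0],[0.0,0,0,0,0,0,0],[-0.1,0,0,0,0,0,0],[-0.1,0,0,10,0,0,0],[-0.1,0,0,30,0,0,0],[-0.1,0,0,40,0,0,0],[-0.1,0,0,40,0,0,0],[-0.1,0,0,40,0,0,0],[-0.1,0,0,30,0,0,0]]])

```text
t: 9.35
tool_pos: [0.4488, 0.365, 0.2749]
orientation: [-0.29, 3.125, 0.003]
force: [0.6, 0.2, -0.2]
opening: 0.0512
```

```bash
cat > chk.py <<'E'
from fit import *
im={n:eyes.read_camera(n) for n in("side",)}
M=masks(im,TUBE); M["side"]&=~masks(im,lambda h,s,v:((s<22)&(v>125)))["side"]
g=proj("side",[.448,.3644,.111])[0].astype(int); r=[g[0]-24,g[1]-16,g[0]+26,g[1]+18]
k=12; v=cv2.resize(im["side"][r[1]-8:r[3]+8,r[0]:r[2],::-1],None,fx=k,fy=k,interpolation=cv2.INTER_CUBIC)
for P,_ in tubeparts(.448,.3644,.1845+np.pi,.111): cv2.polylines(v,[cv2.convexHull(((proj("side",P)-[r[0],r[1]-8]+.5)*k).astype(np.int32))],True,(0,255,0),1)
cv2.imwrite("pics/tubeplaced.png",v)
E
python3 chk.py
```

```text
(no output)
```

View pics/tubeplaced.png

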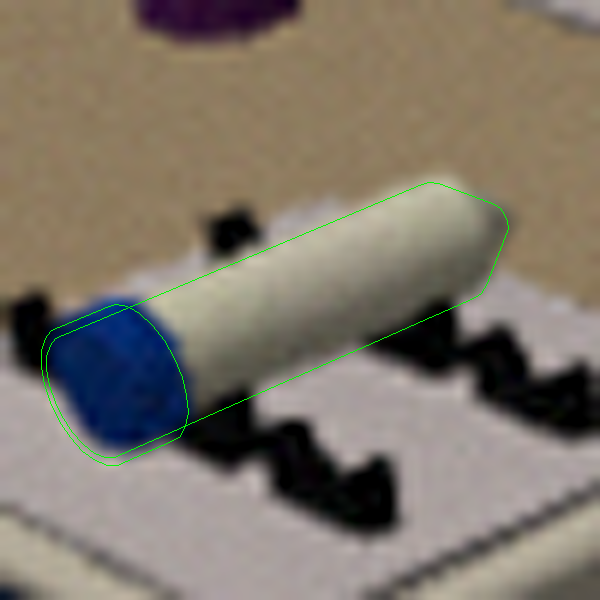

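The tube is seated in the centre lane; the overlay matches it within about 2 mm. Next is the stack, with the jaws along y.

servo_tool(plan=[[[-1,-2,-20,0,0,0,-0.02],[-1,-2,-40,0,0,0,-0.02],[-1,-2,-45,0,0,0,-0.02],[-1,-2,-46,0,0,0,-0.02],[-1,-2,-46,0,0,0,-0.02],[-1,-2,-46,0,0,0,-0.02],[-1,-2,-46,0,0,0,-0.02],[-1,-2,-46,0,0,0,-0.02],[-1,-2,-46,0,0,0,-0.02],[-1,-2,-46,0,0,0,0],[-1,-2,-46,0,0,0,0],[-1,-2,-46,0,0,0,0]]])

```text
t: 10.6
tool_pos: [0.4238, -0.1562, 0.2715]
orientation: [-0.008, 3.14, -0.001]
force: [0.9, -0.0, -0.2]
opening: 0.0932
```

servo_tool(plan=[[[-1,-2,-46,0,0,0,0],[-1,-2,-46,0,0,0,0],[-1,-2,-46,0,0,0,0],[-1,-2,-38,0,0,0,0],[-1,-1,-24,0,0,0,0],[-1,-1,-11,0,0,0,0],[-1,0,0,0,0,0,0],[-1,0,0,0,0,0,0]]])

```text
t: 11.4
tool_pos: [0.4145, -0.3644, 0.2709]
orientation: [-0.009, 3.141, 0.001]
force: [0.6, -0.0, -0.3]
opening: 0.0932
```

servo_tool(plan=[[[-1,0,0,-20,0,0,0],[-0.7,0,0,-35,0,0,0],[-0.5,0,0,-25,0,0,0],[-0.3,0,0,0,0,0,0],[-0.2,0,0,0,0,0,0],[-0.1,0,0,0,0,0,0],[-0.1,0,0,0,0,0,0]]])

```text
t: 12.1
tool_pos: [0.4152, -0.3659, 0.1929]
orientation: [-0.009, 3.139, -0.004]
force: [-0.1, -0.8, 0.6]
opening: 0.0525
```

```bash
python3 tips.py stack1; python3 -c "
from plant import monitor; s=monitor.read_state(); print(s['orientation'],s['q'],s['force'])"
```

```text
12.15 [ 0.4150677  -0.36587649  0.19255733] 0.051936987368527664
[-0.0085753   3.13956146 -0.00332454] [-8.15176569e-01  6.30124094e-03  1.63727909e+00  2.43761058e-05
  1.49508729e+00 -2.39143743e+00] [ 0.00056048  0.40925813 -0.52135468]
```

View pics/stack1.png

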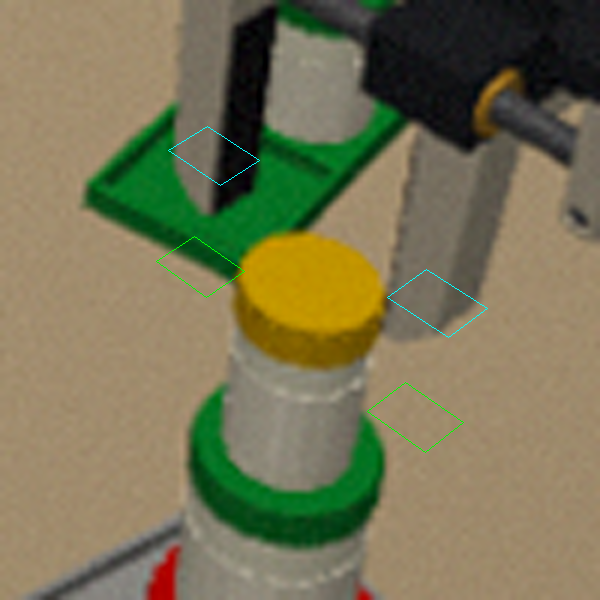

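The jaws are centred on the yellow lid: inner tip edges at (250,195) and (385,335) give a midpoint over the lid centre (313,285) once height is allowed for. I descend and close.

servo_tool(plan=[[[-0.1,0,0,-10,0,0,0],[-0.1,0,0,-15,0,0,0],[-0.1,0,0,-10,0,0,0],[0.05,0,0,0,0,0,0],[0.1,0,0,0,0,0,0],[0.15,0,0,0,0,0,0],[0.2,0,0,0,0,0,0],[0.3,0,0,0,0,0,0],[0.4,0,0,0,0,0,0],[0.4,0,0,0,0,0,0],[0.4,0,0,0,0,0,0]]], force=15)

```text
t: 13.25
tool_pos: [0.4146, -0.3657, 0.1562]
orientation: [-0.008, 3.141, -0.001]
force: [-0.4, 0.3, 3.9]
opening: 0.036
```

servo_tool(plan=[[[0.4,0,0,3,0,0,0],[0.4,0,0,6,0,0,0],[0.4,0,0,11,0,0,0],[0.4,0,0,20,0,0,0],[0.4,0,0,20,0,0,0],[0.4,0,0,15,0,0,0],[0.4,0,0,5,0,0,0],[0.4,0,0,0,0,0,0]]])

```text
t: 14.05
tool_pos: [0.4146, -0.3657, 0.2367]
orientation: [-0.008, 3.14, -0.002]
force: [-0.9, -0.7, -1.1]
opening: 0.0355
```

```bash
cat > held.py <<'E'
# python3 held.py col : fit the held pot (side cam) given free x,y,z ; and stack remains
from fit import *
from plant import monitor
import sys
col=sys.argv[1]; im={"side":eyes.read_camera("side")}; s=monitor.read_state(); T=s["tool_pos"]; print(T.round(4),s["opening"],s["force"].round(1))
M=masks(im,C[col]); d,h=POT[col]
g=proj("side",T+[0,0,.03])[0]; roi={"side":[int(g[0])-22,int(g[1])-22,int(g[0])+22,int(g[1])+40]}
r=roi["side"]; m=M["side"][r[1]*4:r[3]*4,r[0]*4:r[2]*4]; n,l,st,ce=cv2.connectedComponentsWithStats(m)
k=1+np.argsort(-st[1:,4])[:3]; print("mask",[(st[i][:5].tolist(),(ce[i]/4+r[:2]).round(1).tolist()) for i in k])
for zl in(.02,.025,.03,.035,.04): print("lid centre TCP+%.3f ->"%zl,proj("side",T+[0,0,zl])[0].round(1))
E
python3 held.py yellow; python3 look.py held1 side,300,180,420,384
```

```text
[ 0.4143 -0.3653  0.2355] 0.035787138350949384 [ 0.9  0.7 -0.6]
mask [([42, 28, 92, 89, 6675], [365.0, 234.5])]
lid centre TCP+0.020 -> [364.4 245.4]
lid centre TCP+0.025 -> [364.8 242.7]
lid centre TCP+0.030 -> [365.3 240. ]
lid centre TCP+0.035 -> [365.7 237.2]
lid centre TCP+0.040 -> [366.1 234.4]
```

View pics/held1.png

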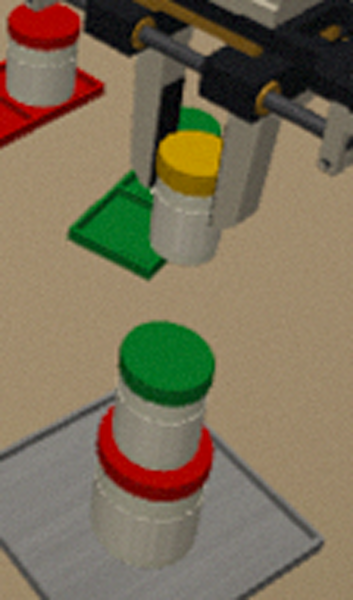

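Yellow is held upright (lid at (188,160), fingers either side) and the green and red pots still stand. I carry it to the near yellow compartment.

servo_tool(plan=[[[0.4,3,10,0,0,0,0],[0.4,8,24,0,0,0,0],[0.4,13,38,0,0,0,0],[0.4,15,43,0,0,0,0],[0.4,15,44,0,0,0,0],[0.4,15,44,0,0,0,0],[0.4,15,44,0,0,0,0],[0.4,15,44,0,0,0,0],[0.4,15,44,0,0,0,0],[0.4,15,44,0,0,0,0],[0.4,15,44,0,0,0,0],[0.4,15,44,0,0,0,0]]])

```text
t: 15.35
tool_pos: [0.5727, 0.1043, 0.2346]
orientation: [0.009, -3.14, 0.0]
force: [0.3, -0.9, 0.8]
opening: 0.0355
```

servo_tool(plan=[[[0.4,13,38,0,0,0,0],[0.4,8,25,0,0,0,0],[0.4,4,13,0,0,0,0],[0.4,0,0,-20,0,0,0],[0.4,0,0,-40,0,0,0],[0.4,0,0,-45,0,0,0],[0.4,0,0,-45,0,0,0],[0.4,0,0,-30,0,0,0],[0.4,0,0,-15,0,0,0],[0.4,0,0,-6,0,0,0],[0.4,0,0,0,0,0,0],[0.4,0,0,0,0,0,0]]])

```text
t: 16.55
tool_pos: [0.5999, 0.1779, 0.0369]
orientation: [-0.008, 3.138, 0.001]
force: [-0.9, -0.2, -0.8]
opening: 0.0356
```

servo_tool(plan=[[[0.4,-1,0,-8,0,0,0],[0.4,0,0,-5,0,0,0],[0.4,0,0,-3,0,0,0],[0.4,0,0,-2,0,0,0],[0.4,0,0,-1,0,0,0],[0.4,0,0,0,0,0,0],[0.4,0,0,0,0,0,0]]])

```text
t: 17.25
tool_pos: [0.5976, 0.1777, 0.0163]
orientation: [-0.008, 3.141, -0.0]
force: [-2.5, -0.7, 4.8]
opening: 0.0356
```

```bash
cat > potfit.py <<'E'
# potfit.py col x y z [ux uy uz ...] : fit pot of col near x y base z (side camera)
from fit import *
import sys
col=sys.argv[1]; p0=list(map(float,sys.argv[2:5]))
im={"side":eyes.read_camera("side")}; d,h=POT[col]; M=masks(im,C[col])
g=proj("side",[p0[0],p0[1],p0[2]+h-.007])[0]; w=int(d*415/.75/2)+7
r=[int(g[0])-w,int(g[1])-w,int(g[0])+w,int(g[1])+w]
# lid only: largest component
m=M["side"][r[1]*4:r[3]*4,r[0]*4:r[2]*4]; n,l,st,ce=cv2.connectedComponentsWithStats(m); k=1+np.argmax(st[1:,4])
i,j=np.nonzero(l==k); print("lid px box",(j.min()/4+r[0],j.max()/4+r[0],i.min()/4+r[1],i.max()/4+r[1]))
P=proj("side",cyl(p0[0],p0[1],p0[2]+h-.014,p0[2]+h,d/2)); print("pred    ",P.min(0)[0],P.max(0)[0],P.min(0)[1],P.max(0)[1])
E
python3 potfit.py yellow .599 .178 .003
```

```text
lid px box (np.float64(250.25), np.float64(259.75), np.float64(178.5), np.float64(192.75))
pred     237.67458531541135 250.66579320267047 172.4335392923655 183.23926901434734
```

servo_tool(plan=[[[0.2,0,0,0,0,0,0],[0.15,0,0,0,0,0,0],[0.1,0,0,0,0,0,0],[0.0,0,0,0,0,0,0],[0.0,0,0,0,0,0,0],[0.0,0,0,10,0,0,0],[0.0,0,0,30,0,0,0],[0.0,0,0,45,0,0,0],[0.0,0,0,45,0,0,0],[0.0,0,0,40,0,0,0],[0.0,0,0,20,0,0,0],[-0.5,-9,-25,0,0,0,0]]])

```text
t: 18.5
tool_pos: [0.591, 0.155, 0.2119]
orientation: [-0.012, 3.133, 0.004]
force: [1.1, -0.5, -0.6]
opening: 0.0505
```

```bash
python3 potfit.py yellow .599 .178 .003; python3 look.py after_y side,210,150,330,240
```

```text
lid px box (np.float64(250.25), np.float64(259.75), np.float64(178.5), np.float64(192.75))
pred     237.67458531541135 250.66579320267047 172.4335392923655 183.23926901434734
```

View pics/after_y.png

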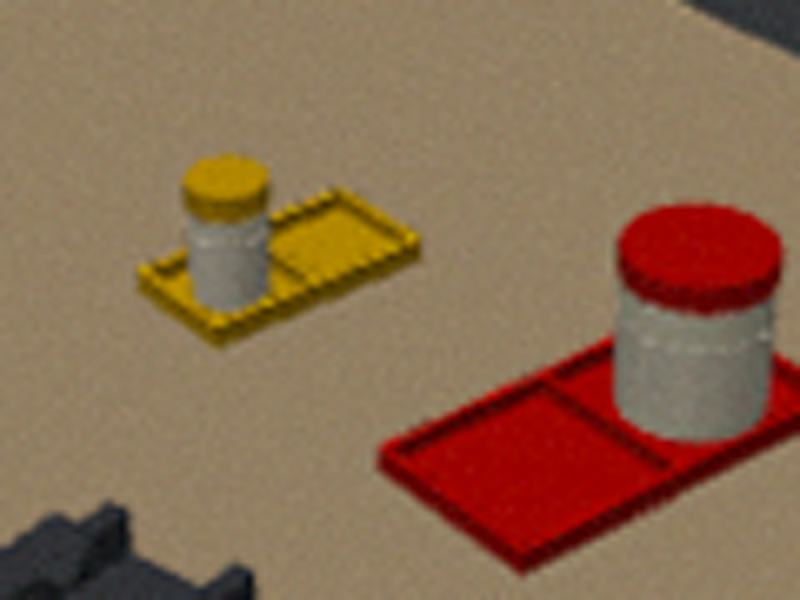

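Yellow stands in the near compartment: its lid spans about (183–270, 155–220), within a pixel of the predicted position. Now green.

servo_tool(plan=[[[-1,-14,-42,0,0,0,0],[-1,-15,-45,0,0,0,0],[-1,-15,-45,0,0,0,0],[-1,-15,-45,0,0,0,0],[-1,-15,-45,0,0,0,0],[-1,-15,-45,0,0,0,0],[-1,-15,-45,0,0,0,0],[-1,-15,-45,0,0,0,0],[-1,-15,-45,0,0,0,0],[-1,-15,-45,0,0,0,0],[-1,-14,-40,0,0,0,0],[-1,-9,-26,0,0,0,0]]])

```text
t: 19.8
tool_pos: [0.415, -0.3627, 0.2057]
orientation: [0.005, -3.141, 0.0]
force: [0.0, -0.4, -0.7]
opening: 0.0933
```

servo_tool(plan=[[[-1,-2,-6,0,0,0,0],[-1,0,0,0,0,0,0],[-1,0,0,-15,0,0,0],[-1,0,0,-20,0,0,0],[-0.8,0,0,-10,0,0,0],[-0.6,0,0,0,0,0,0],[-0.5,0,0,0,0,0,0],[-0.5,0,0,0,0,0,0]]])

```text
t: 20.6
tool_pos: [0.4149, -0.3664, 0.1616]
orientation: [-0.009, 3.141, -0.002]
force: [-0.1, -0.6, 0.5]
opening: 0.0704
```

servo_tool(plan=[[[-0.5,0,0,-15,0,0,0],[-0.5,0,0,-23,0,0,0],[-0.5,0,0,-17,0,0,0],[-0.5,0,0,-8,0,0,0],[-0.3,0,0,0,0,0,0],[-0.2,0,0,0,0,0,0],[-0.15,0,0,0,0,0,0],[-0.1,0,0,0,0,0,0],[-0.05,0,0,0,0,0,0],[0.1,0,0,0,0,0,0],[0.1,0,0,0,0,0,0],[0.1,0,0,0,0,0,0]]], force=20)

```text
t: 21.8
tool_pos: [0.4148, -0.3666, 0.0985]
orientation: [-0.008, 3.14, -0.001]
force: [0.3, 1.7, 6.0]
opening: 0.0495
```

servo_tool(plan=[[[0.1,0,0,3,0,0,0],[0.1,0,0,6,0,0,0],[0.1,0,0,11,0,0,0],[0.1,0,0,20,0,0,0],[0.1,0,0,20,0,0,0],[0.1,0,0,20,0,0,0],[0.1,0,0,15,0,0,0],[0.1,0,0,5,0,0,0],[0.1,0,0,0,0,0,0]]])

```text
t: 22.7
tool_pos: [0.4146, -0.3667, 0.1986]
orientation: [-0.008, 3.14, -0.002]
force: [-0.2, -0.8, -1.3]
opening: 0.0496
```

```bash
python3 held.py green; python3 potfit.py red .4148 -.3662 .004
```

```text
[ 0.4142 -0.3663  0.1974] 0.0495664294163433 [ 0.4  0.2 -1.2]
mask [([0, 10, 156, 127, 13471], [361.1, 255.8])]
lid centre TCP+0.020 -> [361.8 265.8]
lid centre TCP+0.025 -> [362.2 263.2]
lid centre TCP+0.030 -> [362.6 260.6]
lid centre TCP+0.035 -> [363.  258.1]
lid centre TCP+0.040 -> [363.4 255.4]
lid px box (np.float64(333.0), np.float64(372.5), np.float64(314.5), np.float64(350.25))
pred     331.87887678029483 371.7427143623547 313.69457109197526 350.87633472154295
```

servo_tool(plan=[[[0.1,8,7,0,0,0,0],[0.1,20,18,0,0,0,0],[0.1,29,26,0,0,0,0],[0.1,30,28,0,0,0,0],[0.1,30,28,0,0,0,0],[0.1,30,28,0,0,0,0],[0.1,25,22,0,0,0,0],[0.1,15,13,0,0,0,0],[0.1,6,6,0,0,0,0],[0.1,0,0,0,0,0,0]]])

```text
t: 23.8
tool_pos: [0.6074, -0.189, 0.1965]
orientation: [0.011, -3.14, -0.001]
force: [0.0, 0.2, -2.1]
opening: 0.0495
```

servo_tool(plan=[[[0.1,0,0,-15,0,0,0],[0.1,0,0,-35,0,0,0],[0.1,0,0,-40,0,0,0],[0.1,0,0,-35,0,0,0],[0.1,0,0,-20,0,0,0],[0.1,0,0,-8,0,0,0],[0.1,0,0,0,0,0,0],[0.1,0,0,0,0,0,0]]])

```text
t: 24.6
tool_pos: [0.6077, -0.1911, 0.0458]
orientation: [-0.007, 3.14, -0.001]
force: [0.1, -0.8, 0.0]
opening: 0.0497
```

servo_tool(plan=[[[0.1,0,0,-8,0,0,0],[0.1,0,0,-6,0,0,0],[0.1,0,0,-3,0,0,0],[0.1,0,0,-2,0,0,0],[0.1,0,0,-1.5,0,0,0],[0.1,0,0,-1,0,0,0],[0.1,0,0,0,0,0,0],[0.1,0,0,0,0,0,0]]])

```text
t: 25.4
tool_pos: [0.608, -0.1902, 0.0246]
orientation: [-0.009, 3.14, -0.0]
force: [-2.8, 2.3, 6.9]
opening: 0.0491
```

servo_tool(plan=[[[0.0,0,0,0,0,0,0],[-0.1,0,0,0,0,0,0],[-0.15,0,0,0,0,0,0],[-0.2,0,0,0,0,0,0],[-0.25,0,0,0,0,0,0],[-0.25,0,0,10,0,0,0],[-0.25,0,0,30,0,0,0],[-0.25,0,0,40,0,0,0],[-0.25,0,0,35,0,0,0],[-0.25,0,0,15,0,0,0],[-0.6,-8,-7,0,0,0,0]]])

```text
t: 26.5
tool_pos: [0.6015, -0.1976, 0.1569]
orientation: [-0.01, 3.136, -0.003]
force: [-0.6, 0.1, 0.3]
opening: 0.0625
```

servo_tool(plan=[[[-1,-20,-18,0,0,0,0],[-1,-30,-28,0,0,0,0],[-1,-32,-30,0,0,0,0],[-1,-32,-30,0,0,0,0],[-1,-32,-30,0,0,0,0],[-1,-25,-22,0,0,0,0],[-1,-12,-9,0,0,0,0],[-1,-2,-2,0,0,0,0],[-1,0,0,0,0,0,0],[-1,0,0,-10,0,0,0],[-1,0,0,-20,0,0,0],[-1,0,0,-20,0,0,0]]])

```text
t: 27.7
tool_pos: [0.4156, -0.3653, 0.1021]
orientation: [-0.011, 3.141, -0.0]
force: [0.6, 1.0, -1.2]
opening: 0.0932
```

```bash
python3 potfit.py green .608 -.1905 .003;python3 potfit.py red .4148 -.3662 .004; python3 -c "
from plant import monitor; s=monitor.read_state(); print(s['tool_pos'],s['opening'])"
```

```text
lid px box (np.float64(333.0), np.float64(372.5), np.float64(314.5), np.float64(350.25))
pred     331.87887678029483 371.7427143623547 313.69457109197526 350.87633472154295
[ 0.41345274 -0.36324858  0.09901742] 0.0929279434786432Traceback (most recent call last):
  File "potfit.py", line 9, in <module>
    m=M["side"][r[1]*4:r[3]*4,r[0]*4:r[2]*4]; n,l,st,ce=cv2.connectedComponentsWithStats(m); k=1+np.argmax(st[1:,4])
                                                                                                 ~~~~~~~~~^^^^^^^^^^
    return _wrapfunc(a, 'argmax', axis=axis, out=out, **kwds)
    return bound(*args, **kwds)
ValueError: attempt to get argmax of an empty sequence
```

servo_tool(plan=[[[-1,0,0,-10,0,0,0],[-0.9,0,0,-22,0,0,0],[-0.8,0,0,-20,0,0,0],[-0.7,0,0,-12,0,0,0],[-0.6,0,0,-3,0,0,0],[-0.55,0,0,0,0,0,0],[-0.5,0,0,0,0,0,0],[-0.45,0,0,0,0,0,0],[-0.4,0,0,0,0,0,0],[-0.2,0,0,0,0,0,0],[-0.2,0,0,0,0,0,0],[-0.2,0,0,0,0,0,0]]], force=25)

```text
t: 29.0
tool_pos: [0.4146, -0.3667, 0.0369]
orientation: [-0.008, 3.141, -0.001]
force: [-1.2, 2.1, 5.4]
opening: 0.0634
```

servo_tool(plan=[[[-0.2,0,0,3,0,0,0],[-0.2,0,0,6,0,0,0],[-0.2,0,0,11,0,0,0],[-0.2,0,0,20,0,0,0],[-0.2,0,0,25,0,0,0],[-0.2,0,0,30,0,0,0],[-0.2,0,0,30,0,0,0],[-0.2,0,0,20,0,0,0],[-0.2,0,0,5,0,0,0],[-0.2,0,0,0,0,0,0]]])

```text
t: 30.0
tool_pos: [0.4147, -0.3667, 0.1872]
orientation: [-0.008, 3.14, -0.002]
force: [0.1, 1.1, -2.3]
opening: 0.0633
```

```bash
python3 held.py red; python3 potfit.py green .608 -.1905 .003
```

```text
[ 0.4141 -0.3662  0.1857] 0.0636585605329323 [ 0.7 -1.  -2.2]
mask [([8, 11, 163, 142, 18487], [361.5, 263.9])]
lid centre TCP+0.020 -> [360.7 271.6]
lid centre TCP+0.025 -> [361.1 269.1]
lid centre TCP+0.030 -> [361.5 266.6]
lid centre TCP+0.035 -> [361.9 264.1]
lid centre TCP+0.040 -> [362.3 261.5]
lid px box (np.float64(349.5), np.float64(359.25), np.float64(229.5), np.float64(247.0))
pred     335.7744762469978 359.3337019702527 228.83009391893327 248.05038223866552
```

servo_tool(plan=[[[-0.2,6,11,0,0,0,0],[-0.2,12,23,0,0,0,0],[-0.2,16,31,0,0,0,0],[-0.2,18,34,0,0,0,0],[-0.2,18,34,0,0,0,0],[-0.2,18,34,0,0,0,0],[-0.2,18,34,0,0,0,0],[-0.2,18,34,0,0,0,0],[-0.2,18,34,0,0,0,0],[-0.2,18,34,0,0,0,0],[-0.2,16,30,0,0,0,0],[-0.2,12,21,0,0,0,0]]])

```text
t: 31.3
tool_pos: [0.602, -0.0089, 0.1845]
orientation: [0.011, -3.139, -0.002]
force: [0.9, -0.9, -1.9]
opening: 0.0632
```

servo_tool(plan=[[[-0.2,7,11,0,0,0,0],[-0.2,0,0,0,0,0,0],[-0.2,0,0,-15,0,0,0],[-0.2,0,0,-30,0,0,0],[-0.2,0,0,-35,0,0,0],[-0.2,0,0,-28,0,0,0],[-0.2,0,0,-15,0,0,0],[-0.2,0,0,-7,0,0,0],[-0.2,0,0,0,0,0,0],[-0.2,0,0,0,0,0,0]]])

```text
t: 32.3
tool_pos: [0.6103, -0.0017, 0.0577]
orientation: [-0.008, 3.139, -0.0]
force: [0.5, -0.2, -1.3]
opening: 0.0637
```

Base is about 22 mm above the floor by estimate, so down 21 mm.

servo_tool(plan=[[[-0.2,-1,0,-8,0,0,0],[-0.2,0,0,-6,0,0,0],[-0.2,0,0,-3,0,0,0],[-0.2,0,0,-2,0,0,0],[-0.2,0,0,-1.5,0,0,0],[-0.2,0,0,-1,0,0,0],[-0.2,0,0,0,0,0,0],[-0.2,0,0,0,0,0,0]]])

```text
t: 33.1
tool_pos: [0.6091, -0.0012, 0.0372]
orientation: [-0.009, 3.14, -0.0]
force: [-8.7, 1.3, 15.1]
opening: 0.0636
```

servo_tool(plan=[[[-0.42,0,0,0,0,0,0],[-0.47,0,0,0,0,0,0],[-0.52,0,0,0,0,0,0],[-0.6,0,0,0,0,0,0],[-0.65,0,0,0,0,0,0],[-0.65,0,0,10,0,0,0],[-0.65,0,0,30,0,0,0],[-0.65,0,0,45,0,0,0],[-0.65,0,0,45,0,0,0],[-0.65,0,0,40,0,0,0],[-0.65,0,0,40,0,0,0]]])

```text
t: 34.2
tool_pos: [0.6082, -0.0013, 0.2476]
orientation: [-0.008, 3.14, -0.0]
force: [1.6, 0.2, 0.5]
opening: 0.0766
```

servo_tool(plan=[[[-0.65,-10,15,10,0,0,0],[-0.65,-15,40,10,0,0,0],[-0.65,-15,45,10,0,0,0],[-0.65,-15,45,0,0,0,0],[-0.65,-15,45,0,0,0,0],[-0.65,-15,45,0,0,0,0],[-0.65,-15,45,0,0,0,0],[-0.65,-15,45,0,0,0,0],[-0.65,-10,45,0,0,0,0],[-0.65,0,40,0,0,0,0],[-0.65,0,20,0,0,0,0],[-0.65,0,0,0,0,0,0]]])

```text
t: 35.4
tool_pos: [0.4814, 0.4313, 0.2735]
orientation: [0.014, -3.14, 0.0]
force: [-0.4, 0.1, -0.2]
opening: 0.0766
```

```bash
cat > final.py <<'E'
from fit import *
f=1.5625; R=lambda *a:[int(round(x/f)) for x in a]
ims={n:eyes.read_camera(n) for n in("top","side")}
MM={c:masks(ims,C[c]) for c in C}
G=dict(red=(.6504,-.002,-.011,.6935,-.003,.168,.086,.041),green=(.6414,-.1845,.187,.6775,-.179,.140,.072,.034),yellow=(.6255,.1774,-.011,0,0,.112,.058,.027))
roi=dict(red=dict(top=R(345,200,420,310),side=R(400,260,535,375)),green=dict(top=R(430,215,500,310),side=R(495,330,605,400)),yellow=dict(top=R(270,230,330,300),side=R(350,255,435,320)))
for c,(x,y,a,kx,ky,L,W,o) in G.items():
    g=np.array([x,y])-o*np.array([np.cos(a),np.sin(a)])
    def model(p):
        k=pot(p[3],p[4],.003,c) if kx else []
        return [(box(p[0],p[1],p[2],L,W,0,.012),1)]+k+pot(p[-2],p[-1],.003,c)
    p0=[x,y,a]+([kx,ky] if kx else [])+list(g)
    for n in roi[c]:
        p,cost=fit(model,p0,MM[c],{n:roi[c][n]},[.004,.004,.03]+[.005]*(len(p0)-3))
        d=p[-2:]-p[:2]; ca,sa=np.cos(p[2]),np.sin(p[2]); print(c,n,"pot in compartment mm",(1e3*(np.array([ca*d[0]+sa*d[1]+o,-sa*d[0]+ca*d[1]]))).round(1),"kept",p[3:5].round(4) if kx else "",round(cost,3))
im=ims["side"][:,:,::-1]; cv2.imwrite("pics/final.png",cv2.resize(im[120:290,110:400],None,fx=2.75,fy=2.75,interpolation=cv2.INTER_CUBIC))
E
python3 final.py
```

```text
red top pot in compartment mm [1.1 1.4] kept [ 0.6942 -0.0059] 0.049
red side pot in compartment mm [0.9 2.1] kept [ 0.693  -0.0029] 0.059
green top pot in compartment mm [3.3 0.3] kept [ 0.6779 -0.1823] 0.069
green side pot in compartment mm [3.4 1.2] kept [ 0.6771 -0.1787] 0.051
yellow top pot in compartment mm [-0.2  1.4] kept  0.086
yellow side pot in compartment mm [0.2 0.8] kept  0.055
```

View pics/final.png

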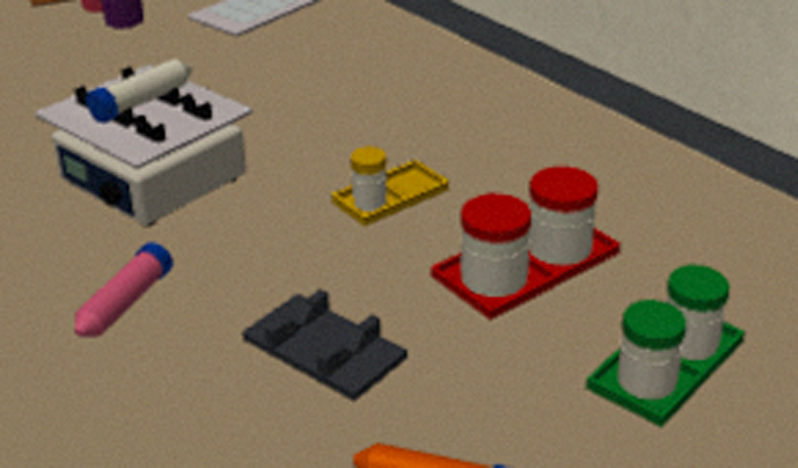

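All pots stand in their compartments (yellow at (368,180), red at (496,245), green at (652,350)), and the tube is on the rocker at (138,88). The cradle is empty and the arm is clear.

```bash
python3 -c "
from plant import job; print(job.close_job())"
```

```text
the job is handed in; nothing more can be done
None
```

The job is done and handed in at about 35.5 s of the 128 s allowed. The tube lies in the centre lane of the rocker. The yellow, green and red pots each stand in a free compartment of their own colour's carrier.

**Last checks:**
- **Pots:** fits from both cameras put each pot within 3.5 mm of its compartment centre, upright in the picture. The limit is 11 mm.
- **Kept pots:** they were where they started, to within 1–2 mm.
- **Tube:** an overlay right after release matched the centre-lane seat within about 2 mm. In the last picture it still lay in the lane.
- **Robot:** the gripper was clear of everything when I handed in.

**What disagreed:**
- **Fingertip height:** the fingertips stood 25–30 mm higher in the side camera than the state and `tips_ahead` imply. I used the camera heights, and contact at each set-down came within about 1 mm of what I predicted.
- **Camera offset:** the two cameras differed by 2–4 mm in y, so I aimed between them.
- **Missed checks:** one lid check failed and two returned the wrong shape, because the view was blocked or the carrier has the same colour as the lid. The later picture and fits replaced them.
- **Red pot:** it touched down with about 15 N (vertical), which is more than the others but within limits.

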